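# Open the bayonet filter holder

### The arm

A 6-joint arm with a two-finger parallel gripper is mounted at the origin on a cart in front of the work surface, level with it; the furniture and walls round the work are solid. World frame = base frame: x ahead of the robot, y to its left, z up, the work surface at z = 0. Lengths are in m, angles in rad, forces in N, time in s.
With the tool pointing down it reaches from about 0.275 to 0.85 m from the base axis. Payload 5.2 kg.
Tool frame: the origin (TCP) lies at the very end of the fingers, on their centre line; the grasp point (between the pads) lies 19 mm behind it (ctrl.tcp_to_grasp is the z of the grasp point in the tool frame, in m); z points along the fingers, y is the line along which they close (so a half turn about z gives the same grasp; the last joint's range is limited). The gripper opens to 85 mm and grips with 20 to 120 N. Pads are 22 mm wide; open, the fingers measure 114 mm over their backs; the gripper's body (76 mm by 85 mm) begins 54 mm behind the grasp point. The pads swing forward as they close: fully open they stand 13 mm farther back than shut.
Start: joints at [1.042, 0.259, 1.535, -0, 1.348, -0.203], TCP at [0.176, 0.521, 0.231] pointing down, gripper open.
Joint ranges: [-3.14, 3.14], [-0.91, 2.08], [0.19, 2.58], [-1.22, 4.36], [0.22, 2.71], [-3.12, 3.12]. Speed limits (rad/s): [2.57, 2.57, 3.14, 3.14, 3.14, 3.14].

### API

Orientations are given as a unit quaternion [w, x, y, z].
In Python, from cell import ctrl gives the robot as it stands. The module is installed in compiled form; this text tells all that it offers.
- The arm moves only by the tool move_arm, never from a script. Its argument "targets" is a list of rows, each an object with "delta_pos": the shift along the world's x, y, z in cm, a list of three; "rot": the turn, a rotation vector about the world's x, y, z in degrees, a list of three; "gripper": the finger opening in cm, from 0 to 8.54. A call has 1 to 12 rows; each row is the pose to reach, as a shift and turn from the pose commanded when the call began; what a row does not reach only later rows make up. A row lasts 1/8 s, in which the tool goes at most 62.5 mm and 10.7 degrees, less where a joint would pass 70% of its speed; a pose out of reach is approached as far as the arm can. A call with a gripper value outside its range is refused whole. The fingers move at their own pace and stop on an object; "grip_force" is the grip in N (left out, the last holds). Time passes only in rows, so rows that repeat a pose let the fingers close. It gives the time, the measured TCP pose, the force, the opening and the grip force at its end, in the units of the state.
- ctrl.get_obs(): the state, without advancing time (a new reading comes with each control period).
- ctrl.read_camera(name): name is "scene" or "top" or "wrist"; returns the picture (480x640x3 uint8, red, green, blue); there is no depth.
- ctrl.camera_model(name): a dict with "fx", "fy", "cx", "cy" (pixels), "dist_coeffs" ([k1, k2, p1, p2, k3] as OpenCV has them; the pictures are not rectified), "origin" and "rotation" of the camera in the world; the wrist camera has in their place "T_tool_cam" (4x4, takes a point from camera to tool coordinates, whose origin is the TCP and whose axes are the flange's). Camera axes: x right, y down, z forward; pixel columns grow to the right and rows downward; lengths in m; the calibration is good to about 2 mm. A picture is of the moment at which its call begins: read the wrist's pose just before it. camera_model takes no time and is no camera call.
- ctrl.finish_job(): hands the job in; it is judged then, once.
The state is a dict: "clock": time; "joints": joint angles; "qvel": joint speeds; "tau": joint torques, N m; "position": TCP position; "eef_rot": TCP orientation; "ft_force": force on the tool from outside, world axes, zero at the start; "wrist_torque": the same for the moment, N m; "finger_gap": finger opening in m; "gripper_force": force on a finger pad.
Only numpy, scipy, OpenCV 4.12 (cv2) and the standard library are available. Lean on these libraries where they do the work, as an engineer would, in place of code of your own. Each camera call takes 0.05 s, during which the arm holds its last target. There are 200 camera calls.

### The job

Open the filter holder so that its filter can be changed: press its blue cover down against the spring, turn it a quarter turn anticlockwise (seen from above) to free it, lift it off and set it down gently, grip upward, on the dark blue square tray. Press only as hard as it takes to reach the stop, do not force it, and leave the other things on the bench where they stand.

Things in the scene. Friction and masses are not known exactly. Their poses are not given: they have to be found in the camera images.
- holder: Fixed filter holder of pale metal: grey round foot 104 mm across, cup 88 mm across. Origin: centre of its underside on the worktop; z up, x toward its side port (a short pipe). Two opposite claws on the rim, tops 68 mm above the origin, overhang the two ears of the cover. The locked cover has its x axis along the holder's x axis.
- holder_mouth (a point): On the holder's axis at the rim, 50 mm above the worktop. A spring follower below holds the locked cover up, its ears in pockets under the claws; a tooth at each pocket's anticlockwise side bars turning until the cover is pressed down. Past the teeth the ears slide under the claws: the cover may rise there but stays below its locked height, and stays if let go.
- holder_catch (a point): Tooth of one claw, 33 mm from the axis, 61 mm up. How deep to press is set by a ring that differs from holder to holder and cannot be measured: the ears pass the teeth 2.5 to 12.5 mm below the locked height and meet a firm rubber-backed stop 2 mm deeper than that. The spring takes about 8 N at first, 10 N at the most; any force above that is the stop. More than 35 N on the holder is too much.
- holder_exit (a point): Where one ear comes free: on the holder's y axis, 33 mm from its axis, 61 mm up. With the cover turned 85 to 98 degrees anticlockwise from locked (a stop ends the turn) the ears are clear of the claws, the spring lifts the cover about 1.5 mm above its locked height, and it can be lifted straight up; it is out of the cup after 10 mm.
- cover_grip (a point): Centre of the black upright wing grip of the blue cover, on its axis; locked, 94 mm above the holder's origin. The grip is 44 mm long along the cover's x axis, 14 mm thick along y, and reaches from 22 mm below this point (top of the blue boss, 52 mm across) to 22 mm above it; pinch it across its thickness. Two steel ears point along +x and -x to 35 mm from the axis. z up.
- cover: The loose cover as a whole, about 0.18 kg: origin at the centre of its flat underside, 50 mm across, 46 mm below cover_grip; axes the same.
- tray: Dark blue flat square tray, fixed, 167x153 mm in its x and y, 12 mm high; origin at the centre of its underside.
- amber_bottle: Bystander: a brown reagent bottle, 60 mm across, 128 high; origin at the centre of its underside. Leave it alone.
- timer: Bystander: a small grey bench timer, 41x62x52 mm; origin at the centre of its underside. Leave it alone.
- petri_dish: Bystander: a clear covered dish, 61 mm across, 16 high; origin at the centre of its underside. Leave it alone.
- vial: Bystander: a glass vial with black cap, 24 mm across, 56 high; origin at the centre of its underside. Leave it alone.
- fitting_tin: Bystander: a round grey-and-white tin, 66 mm across, 54 high; origin at the centre of its underside. Leave it alone.
Not all that is in view belongs to the job. What is shaped like the cover but yellow is not meant.

How it is judged:
By the outcome, as a careful person would: the job done as asked, in the order asked, and still so for the second after the job is handed in, with the robot touching nothing.
It also fails if it takes over 48 s, if anything falls off the work surface, if the arm or the gripper's body presses on something with over 40 N, if the wrist force passes 120 N, or if a joint passes its speed limit or range.

## Working session

There is one attempt and no reset: what is moved stays moved. The work goes in short steps, Python scripts to look and compute and a tool call to move; the robot and the scene stay as the last step left them, time stands still between calls to the robot, and variables do not carry over. Pictures are saved under pics/ and viewed, at most 10 in all, crops included, and the job is handed in when it is done.

Besides the shell and the picture viewer there is one more tool, called as name(argument=value, ...), one argument or row to a line, values as JSON. move_arm: Moves the arm, as the interface text tells. Its arguments: {"type":"object","properties":{"targets":{"type":"array","items":{"type":"object","properties":{"delta_pos":{"type":"array","items":{"type":"number"}},"rot":{"type":"array","items":{"type":"number"}},"gripper":{"type":"number"}}}},"grip_force":{"type":"number"}},"required":["targets"]}

```bash
mkdir -p pics
python3 - <<'E'
from cell import ctrl
import cv2
for n in("scene","top"):
    im=ctrl.read_camera(n); cv2.imwrite(f"pics/{n}0.png",im[:,:,::-1]); m=ctrl.camera_model(n); print(n,m)
o=ctrl.get_obs(); print(o, ctrl.tcp_to_grasp, ctrl.camera_model("wrist"))
E
```

```text
scene {'fx': 521.1665164057595, 'fy': 521.1665164057595, 'cx': 322.1914014064982, 'cy': 239.95378571895014, 'dist_coeffs': array([-0.04904741,  0.        ,  0.        ,  0.        ,  0.        ]), 'origin': array([-0.34598053, -0.60176711,  1.14550274]), 'rotation': array([-0.31287003,  0.80202366, -0.47675022,  0.17770656])}
top {'fx': 482.01525636013264, 'fy': 482.01525636013264, 'cx': 318.00341795793986, 'cy': 245.8080289313878, 'dist_coeffs': array([-0.13014521,  0.        ,  0.        ,  0.        ,  0.        ]), 'origin': array([ 0.26012679, -0.11836076,  1.39436833]), 'rotation': array([-0.06314012,  0.70535675, -0.70387685,  0.05515947])}
{'clock': 0.1, 'joints': array([ 1.04218700e+00,  2.59260818e-01,  1.53595331e+00, -1.78028106e-06,
        1.34799009e+00, -2.02805409e-01]), 'qvel': array([-0.00116001, -0.00180641, -0.00416404,  0.00011182, -0.00069438,
       -0.00077534]), 'tau': array([ 1.78228762e-03, -4.46974719e+01, -2.91248184e+01, -2.70641067e-04,
        6.18890568e-03,  6.88070963e-05]), 'position': array([0.17578318, 0.52066751, 0.23057098]), 'eef_rot': array([-2.87346470e-04,  1.62182176e-01,  9.86760504e-01, -7.52810447e-04]), 'ft_force': array([ 0.48119895, -0.45425596, -0.57462117]), 'wrist_torque': array([ 0.01703434,  0.01518952, -0.01220292]), 'gripper_force': 0.0, 'finger_gap': 0.08520158000798755} -0.0187 {'fx': 369.0580486512991, 'fy': 369.0580486512991, 'cx': 318.75281725364346, 'cy': 242.25145496150395, 'dist_coeffs': array([-0.02910716,  0.        ,  0.        ,  0.        ,  0.        ]), 'T_tool_cam': array([[-5.79726573e-05, -9.45031138e-01, -3.26980343e-01,
         8.27489066e-02],
       [ 9.99999986e-01, -1.06533075e-04,  1.30602398e-04,
        -7.23528848e-04],
       [-1.58257555e-04, -3.26980331e-01,  9.45031131e-01,
        -1.44532980e-01],
       [ 0.00000000e+00,  0.00000000e+00,  0.00000000e+00,
         1.00000000e+00]])}
```

View pics/top0.png

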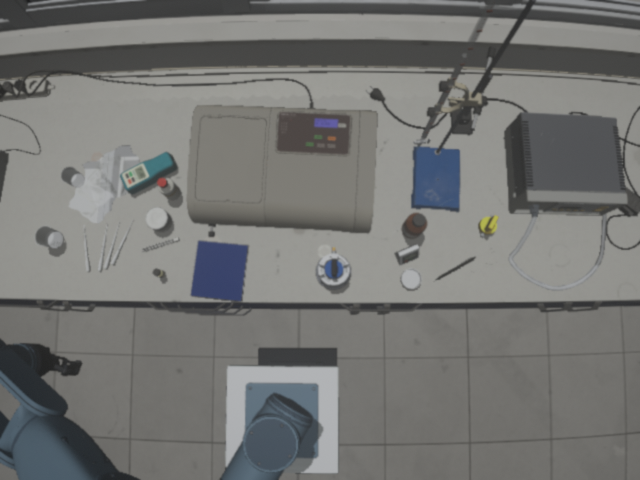

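View pics/scene0.png

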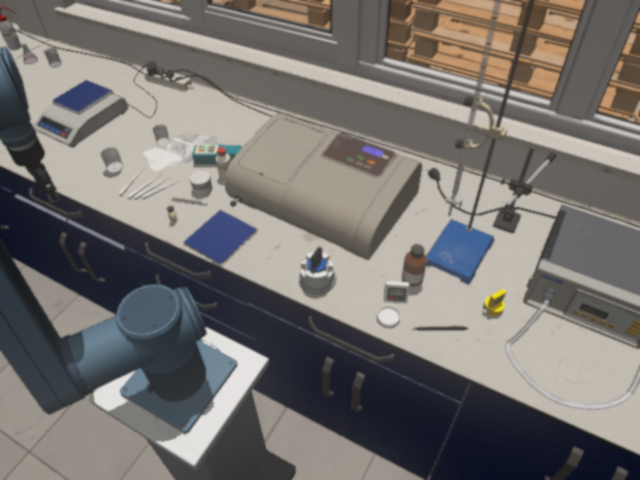

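The top view shows the holder with its blue cover at about (334,268), the dark navy tray at (220,270) and the yellow decoy at (488,226). Next I'll convert these pixels to positions and zoom in.

```bash
cat > h.py <<'E'
from cell import ctrl
import cv2, numpy as np
from scipy.spatial.transform import Rotation as R
def q2R(q): return R.from_quat(np.roll(q,-1)).as_matrix()
def pose(name,obs=None):
    m=ctrl.camera_model(name); K=np.array([[m['fx'],0,m['cx']],[0,m['fy'],m['cy']],[0,0,1]])
    if name=="wrist":
        T=np.eye(4); T[:3,:3]=q2R(obs['eef_rot']); T[:3,3]=obs['position']; T=T@m['T_tool_cam']
        return K,m['dist_coeffs'],T[:3,:3],T[:3,3]
    return K,m['dist_coeffs'],q2R(m['rotation']),np.array(m['origin'])
def ray(P,uv,z):
    K,d,Rm,t=P
    n=cv2.undistortPoints(np.array(uv,float).reshape(-1,1,2),K,d).reshape(-1,2)
    v=np.c_[n,np.ones(len(n))]@Rm.T
    return t+v*((z-t[2])/v[:,2])[:,None]
def proj(P,X):
    K,d,Rm,t=P
    return cv2.projectPoints((np.atleast_2d(X)-t)@Rm,np.zeros(3),np.zeros(3),K,d)[0].reshape(-1,2)
E
python3 - <<'E'
from h import *
P=pose("top")
print(ray(P,[(334,268)],.09),ray(P,[(196,241),(248,243),(243,301),(192,297)],.012))
im=cv2.imread("pics/top0.png")
a=cv2.resize(im[220:320,180:340],None,fx=5,fy=5,interpolation=cv2.INTER_CUBIC); cv2.imwrite("pics/topc.png",a)
# tray mask
hsv=cv2.cvtColor(im,cv2.COLOR_BGR2HSV)
m=cv2.inRange(hsv,(110,120,30),(130,255,130)); m[:,:180]=0;m[:,270:]=0;m[:230]=0;m[300:]=0
c=max(cv2.findContours(m,0,1)[0],key=cv2.contourArea); r=cv2.minAreaRect(c);print(r,ray(P,cv2.boxPoints(r),.012),ray(P,[r[0]],.012))
E
```

```text
[[ 0.41941636 -0.14700671  0.09      ]] [[0.50780828 0.25728396 0.012     ]
 [0.50194505 0.10241789 0.012     ]
 [0.3328273  0.11261051 0.012     ]
 [0.3430786  0.26211764 0.012     ]]Traceback (most recent call last):
  File "<stdin>", line 9, in <module>
ValueError: max() iterable argument is empty
```

View pics/topc.png

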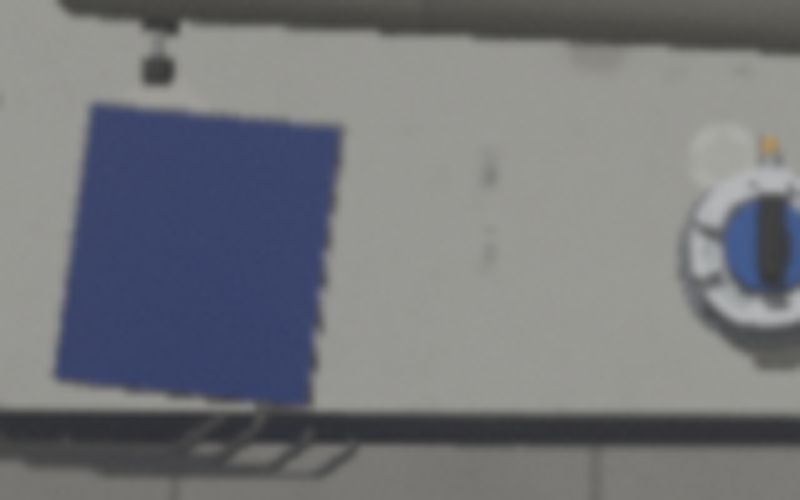

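move_arm(
  targets=[
    {"delta_pos":[6,-18,6],"rot":[0,0,-40]},
    {"delta_pos":[6,-18,6],"rot":[0,0,-40]},
    {"delta_pos":[6,-18,6],"rot":[0,0,-40]},
    {"delta_pos":[6,-18,6],"rot":[0,0,-40]},
    {"delta_pos":[14,-40,6],"rot":[0,0,-85]},
    {"delta_pos":[14,-40,6],"rot":[0,0,-85]},
    {"delta_pos":[14,-40,6],"rot":[0,0,-85]},
    {"delta_pos":[14,-40,6],"rot":[0,0,-85]},
    {"delta_pos":[23,-67,6],"rot":[0,0,-120]},
    {"delta_pos":[23,-67,6],"rot":[0,0,-120]},
    {"delta_pos":[23,-67,6],"rot":[0,0,-120]},
    {"delta_pos":[23,-67,6],"rot":[0,0,-120]},
  ],
)

```text
$.targets[0]: bad value
```

move_arm(
  targets=[
    {"delta_pos":[6,-18,6],"rot":[0,0,-40],"gripper":8.5},
    {"delta_pos":[6,-18,6],"rot":[0,0,-40],"gripper":8.5},
    {"delta_pos":[6,-18,6],"rot":[0,0,-40],"gripper":8.5},
    {"delta_pos":[6,-18,6],"rot":[0,0,-40],"gripper":8.5},
    {"delta_pos":[14,-40,6],"rot":[0,0,-85],"gripper":8.5},
    {"delta_pos":[14,-40,6],"rot":[0,0,-85],"gripper":8.5},
    {"delta_pos":[14,-40,6],"rot":[0,0,-85],"gripper":8.5},
    {"delta_pos":[14,-40,6],"rot":[0,0,-85],"gripper":8.5},
    {"delta_pos":[23,-67,6],"rot":[0,0,-120],"gripper":8.5},
    {"delta_pos":[23,-67,6],"rot":[0,0,-120],"gripper":8.5},
    {"delta_pos":[23,-67,6],"rot":[0,0,-120],"gripper":8.5},
    {"delta_pos":[23,-67,6],"rot":[0,0,-120],"gripper":8.5},
  ],
)

```text
clock: 1.6
position: [0.3951, -0.1182, 0.2912]
eef_rot: [-0.0, 0.936, 0.351, 0.0]
ft_force: [1.5, 0.5, -0.6]
finger_gap: 0.0847
gripper_force: 0.0
```

move_arm(
  targets=[
    {"delta_pos":[0,-3,0],"rot":[0,0,-41],"gripper":8.5},
    {"delta_pos":[0,-3,0],"rot":[0,0,-41],"gripper":8.5},
    {"delta_pos":[0,-3,0],"rot":[0,0,-41],"gripper":8.5},
    {"delta_pos":[0,-3,0],"rot":[0,0,-41],"gripper":8.5},
    {"delta_pos":[0,-3,0],"rot":[0,0,-41],"gripper":8.5},
  ],
)

```text
clock: 2.22
position: [0.3948, -0.146, 0.291]
eef_rot: [-0.0, 1.0, 0.004, -0.0]
ft_force: [0.1, -0.2, -0.5]
finger_gap: 0.0851
gripper_force: 0.0
```

Run:
```python
from h import *
o=ctrl.get_obs(); im=ctrl.read_camera("wrist"); np.save("o1.npy",o,allow_pickle=True); cv2.imwrite("pics/w1.png",im[:,:,::-1])
for k in("clock","joints","position","eef_rot","ft_force"): print(k,o[k])
def tri(us,ut):
    A=[];b=[]
    for n,u in(("scene",us),("top",ut)):
        P=pose(n);r=ray(P,[u],0)[0]-P[3];r/=np.linalg.norm(r);M=np.eye(3)-np.outer(r,r);A.append(M);b.append(M@P[3])
    return np.linalg.solve(sum(A),sum(b))
print(tri((371,152),(327,123)),tri((357,238),(365,226)))
```

```text
clock 2.225
joints [-6.20477625e-01 -1.72212188e-02  1.70820735e+00  1.47346813e-05
  1.45142951e+00  9.43215237e-01]
position [ 0.39484063 -0.14597399  0.29098948]
eef_rot [-2.46376467e-04  9.99993611e-01  3.55084472e-03 -3.29666707e-04]
ft_force [ 0.09645948 -0.20935121 -0.45419473]
[ 0.80275459 -0.12469155  0.17078211] [ 0.52601461 -0.22349766  0.11072987]
```

View pics/w1.png

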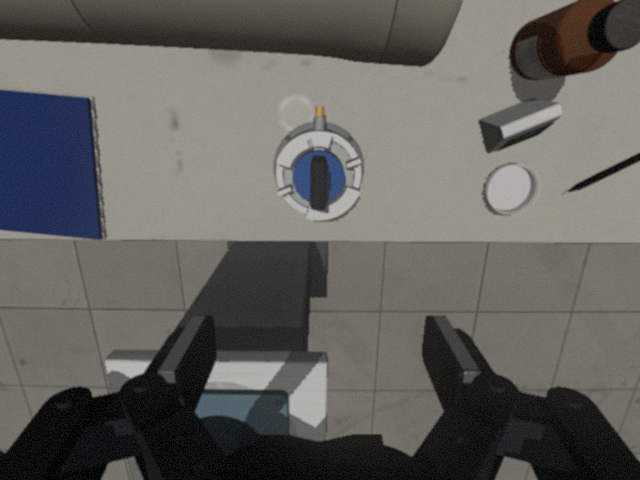

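Run:
```python
from h import *
im=cv2.imread("pics/w1.png"); cv2.imwrite("pics/w1c.png",cv2.resize(im[90:240,260:380],None,fx=4,fy=4,interpolation=cv2.INTER_CUBIC))
hsv=cv2.cvtColor(im,cv2.COLOR_BGR2HSV)
print(hsv[180,342],hsv[170,50],hsv[180,320])
```

```text
[110 146 117] [111 188  84] [165  10  52]
```

View pics/w1c.png

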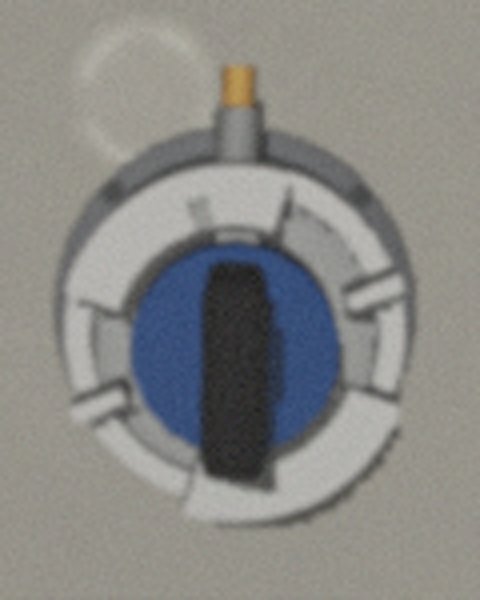

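Run:
```python
from h import *
o=np.load("o1.npy",allow_pickle=True).item(); P=pose("wrist",o)
f=lambda c:np.array(c,float)/4-[-260+.375,-90+.375]
print("boss",ray(P,f([(236,349)]),.072))
print("-x top edge",ray(P,f([(205,475),(265,480)]),.116))
print("left edge",ray(P,f([(205,285),(203,468)]),.116))
print("foot L/R",ray(P,f([(56,305),(414,300)]),.01))
# fit projection of cover model for check at candidate centre
for c in([.421,-.147],):
  for yaw in(0,):
    X=np.array([[sx*.022,sy*.007,.116] for sx in(1,-1) for sy in(1,-1)])+[c[0],c[1],0]
    print((proj(P,X)-[259.625,89.625])*4)
P2=pose("top"); print("top cam boss",ray(P2,[(180+.0+772/5-.4,220+245/5-.4)],.072))
c=np.array([(92,103),(342,126),(310,406),(55,379)])/5+[179.6,219.6]
q=ray(P2,c,.012);print("tray",q,q.mean(0))
```

```text
boss [[ 0.4226361  -0.14670202  0.072     ]]
-x top edge [[ 0.40167858 -0.14000739  0.116     ]
 [ 0.40063399 -0.15334463  0.116     ]]
left edge [[ 0.44324018 -0.13999753  0.116     ]
 [ 0.40326814 -0.13956374  0.116     ]]
foot L/R [[ 0.42493429 -0.09530611  0.01      ]
 [ 0.42706965 -0.19729558  0.01      ]]
[[205.0112107  286.14312775]
 [270.69830271 286.61823857]
 [204.96493826 486.72330639]
 [267.84592064 487.16407199]]
top cam boss [[ 0.41994667 -0.14739851  0.072     ]]
tray [[0.51020561 0.25138161 0.012     ]
 [0.49660444 0.102271   0.012     ]
 [0.33337177 0.11667942 0.012     ]
 [0.34767024 0.26644605 0.012     ]] [0.42196302 0.18419452 0.012     ]
```

The wrist view shows the holder port pointing up (+x) and the wing grip along x, centred near (319,177). That puts the cover at about (0.423, -0.147), yaw about 0. I'll approach and pinch.

move_arm(
  targets=[
    {"delta_pos":[2.8,-0.1,-5],"rot":[0,0,0],"gripper":5},
    {"delta_pos":[2.8,-0.1,-10],"rot":[0,0,0],"gripper":5},
    {"delta_pos":[2.8,-0.1,-14],"rot":[0,0,0],"gripper":5},
    {"delta_pos":[2.8,-0.1,-17],"rot":[0,0,0],"gripper":5},
    {"delta_pos":[2.8,-0.1,-19],"rot":[0,0,0],"gripper":5},
    {"delta_pos":[2.8,-0.1,-20.3],"rot":[0,0,0],"gripper":5},
    {"delta_pos":[2.8,-0.1,-21.1],"rot":[0,0,0],"gripper":5},
    {"delta_pos":[2.8,-0.1,-21.1],"rot":[0,0,0],"gripper":5},
  ],
)

```text
clock: 3.28
position: [0.4231, -0.1471, 0.0802]
eef_rot: [-0.0, 1.0, 0.003, -0.0]
ft_force: [-0.0, 1.0, -0.6]
finger_gap: 0.0502
gripper_force: 0.0
```

move_arm(
  targets=[
    {"delta_pos":[0,0,0],"rot":[0,0,0],"gripper":2.4},
    {"delta_pos":[0,0,0],"rot":[0,0,0],"gripper":2.4},
    {"delta_pos":[0,0,0],"rot":[0,0,0],"gripper":2.4},
    {"delta_pos":[0,0,0],"rot":[0,0,0],"gripper":2.4},
  ],
  grip_force=25,
)

```text
clock: 3.78
position: [0.4232, -0.1472, 0.0805]
eef_rot: [0.0, 1.0, 0.003, 0.0]
ft_force: [0.5, 0.2, -0.5]
finger_gap: 0.0238
gripper_force: 0.0
```

Run:
```python
from h import *
o=ctrl.get_obs(); im=ctrl.read_camera("wrist"); np.save("o2.npy",o,allow_pickle=True); cv2.imwrite("pics/w2.png",im[:,:,::-1])
for k in("clock","joints","position","eef_rot","ft_force","finger_gap"): print(k,o[k])
```

```text
clock 3.775
joints [-5.84567504e-01  2.47234083e-01  1.97177257e+00  3.34530429e-05
  9.22107190e-01  9.80387422e-01]
position [ 0.42318039 -0.14715243  0.08051949]
eef_rot [1.21600386e-04 9.99995735e-01 2.91059413e-03 2.06656093e-04]
ft_force [ 0.54874262  0.21495263 -0.52757899]
finger_gap 0.023813821522014517
```

View pics/w2.png

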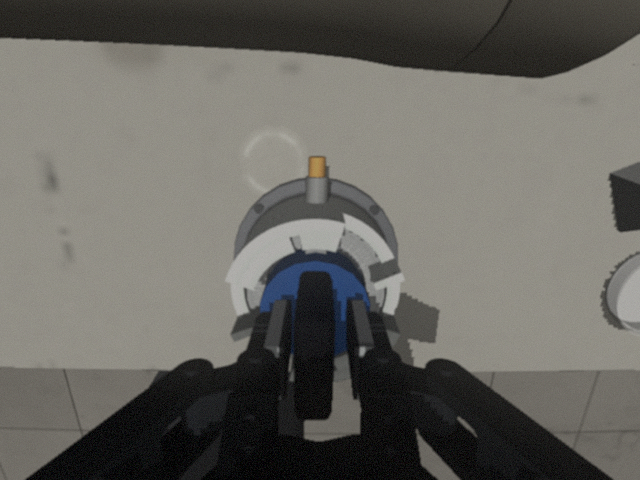

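The grip sits between the fingers, with its column at about 315 and the fingers at about 283 and 355. It is centred and aligned, so I'll close.

move_arm(
  targets=[
    {"delta_pos":[0,0,0],"rot":[0,0,0],"gripper":1},
    {"delta_pos":[0,0,0],"rot":[0,0,0],"gripper":1},
    {"delta_pos":[0,0,0],"rot":[0,0,0],"gripper":1},
    {"delta_pos":[0,0,0],"rot":[0,0,0],"gripper":1},
  ],
  grip_force=25,
)

```text
clock: 4.32
position: [0.423, -0.1466, 0.0804]
eef_rot: [-0.0, 1.0, 0.003, -0.0]
ft_force: [0.8, 5.0, 5.8]
finger_gap: 0.0138
gripper_force: 26.9
```

move_arm(
  targets=[
    {"delta_pos":[0,0.05,0],"rot":[0,0,0],"gripper":1},
    {"delta_pos":[0,0.05,-0.1],"rot":[0,0,0],"gripper":1},
    {"delta_pos":[0,0.05,-0.2],"rot":[0,0,0],"gripper":1},
    {"delta_pos":[0,0.05,-0.3],"rot":[0,0,0],"gripper":1},
    {"delta_pos":[0,0.05,-0.3],"rot":[0,0,0],"gripper":1},
  ],
  grip_force=70,
)

```text
clock: 4.95
position: [0.4231, -0.1465, 0.0775]
eef_rot: [-0.0, 1.0, 0.003, -0.0]
ft_force: [-1.2, 4.8, 6.6]
finger_gap: 0.013
gripper_force: 69.2
```

move_arm(
  targets=[
    {"delta_pos":[0,0.03,-0.1],"rot":[0,0,0],"gripper":1},
    {"delta_pos":[0,0.03,-0.1],"rot":[0,0,0],"gripper":1},
  ],
)

```text
clock: 5.2
position: [0.4231, -0.1465, 0.0766]
eef_rot: [0.0, 1.0, 0.003, 0.0]
ft_force: [-0.8, 2.0, 7.1]
finger_gap: 0.0131
gripper_force: 69.4
```

move_arm(
  targets=[
    {"delta_pos":[0,0,-0.1],"rot":[0,0,0],"gripper":1},
    {"delta_pos":[0,0,-0.1],"rot":[0,0,0],"gripper":1},
  ],
)

```text
clock: 5.45
position: [0.4231, -0.1465, 0.0755]
eef_rot: [0.0, 1.0, 0.003, -0.0]
ft_force: [-1.1, 3.0, 6.9]
finger_gap: 0.0129
gripper_force: 69.3
```

move_arm(
  targets=[
    {"delta_pos":[0,0,-0.1],"rot":[0,0,0],"gripper":1},
    {"delta_pos":[0,0,-0.1],"rot":[0,0,0],"gripper":1},
  ],
)

```text
clock: 5.7
position: [0.4231, -0.1465, 0.0745]
eef_rot: [0.0, 1.0, 0.003, -0.0]
ft_force: [-1.8, 2.9, 6.6]
finger_gap: 0.0129
gripper_force: 69.2
```

move_arm(
  targets=[
    {"delta_pos":[0,0,-0.1],"rot":[0,0,0],"gripper":1},
    {"delta_pos":[0,0,-0.1],"rot":[0,0,0],"gripper":1},
  ],
)

```text
clock: 5.95
position: [0.4231, -0.1465, 0.0735]
eef_rot: [0.0, 1.0, 0.003, -0.0]
ft_force: [-0.7, 2.8, 6.5]
finger_gap: 0.0133
gripper_force: 69.1
```

move_arm(
  targets=[
    {"delta_pos":[0,0,-0.1],"rot":[0,0,0],"gripper":1},
    {"delta_pos":[0,0,-0.1],"rot":[0,0,0],"gripper":1},
  ],
)

```text
clock: 6.2
position: [0.423, -0.1466, 0.0725]
eef_rot: [0.0, 1.0, 0.003, -0.0]
ft_force: [-1.4, 3.1, 7.5]
finger_gap: 0.0131
gripper_force: 69.2
```

move_arm(
  targets=[
    {"delta_pos":[0,0,-0.1],"rot":[0,0,0],"gripper":1},
    {"delta_pos":[0,0,-0.1],"rot":[0,0,0],"gripper":1},
  ],
)

```text
clock: 6.45
position: [0.4231, -0.1466, 0.0716]
eef_rot: [0.0, 1.0, 0.003, -0.0]
ft_force: [-1.6, 2.8, 7.7]
finger_gap: 0.0133
gripper_force: 69.2
```

Run:
```python
from h import *
o=ctrl.get_obs(); print(o["position"],o["ft_force"])
im=ctrl.read_camera("wrist"); cv2.imwrite("pics/w3.png",im[130:430,160:480,::-1])
```

```text
[ 0.42305655 -0.1465748   0.07156825] [-1.64647264  2.80135985  7.6905132 ]
```

View pics/w3.png

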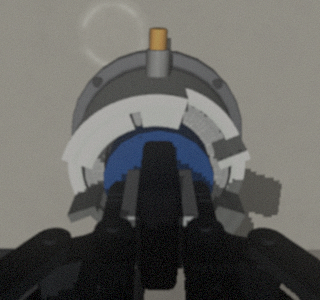

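The grip is held centrally at about (155,200) in the crop, and the boss is sinking into the cup. I'll keep pressing.

move_arm(
  targets=[
    {"delta_pos":[0,0,-0.1],"rot":[0,0,0],"gripper":1},
    {"delta_pos":[0,0,-0.1],"rot":[0,0,0],"gripper":1},
  ],
)

```text
clock: 6.75
position: [0.4231, -0.1465, 0.0712]
eef_rot: [0.0, 1.0, 0.003, 0.0]
ft_force: [-3.4, 3.6, 13.4]
finger_gap: 0.0134
gripper_force: 70.5
```

move_arm(
  targets=[
    {"delta_pos":[0,0,-0.1],"rot":[0,0,0],"gripper":1},
    {"delta_pos":[0,0,-0.1],"rot":[0,0,0],"gripper":1},
  ],
)

```text
clock: 7.0
position: [0.4231, -0.1466, 0.0708]
eef_rot: [0.0, 1.0, 0.003, 0.0]
ft_force: [-5.1, 4.0, 21.2]
finger_gap: 0.0132
gripper_force: 71.4
```

The stop is reached at 21 N. I'll ease off about 1 mm, which is still below the teeth, and turn.

move_arm(
  targets=[
    {"delta_pos":[0,0,0.1],"rot":[0,0,0],"gripper":1},
    {"delta_pos":[0,0,0.1],"rot":[0,0,7],"gripper":1},
    {"delta_pos":[0,0,0.1],"rot":[0,0,14],"gripper":1},
    {"delta_pos":[0,0,0.1],"rot":[0,0,20],"gripper":1},
    {"delta_pos":[0,0,0.1],"rot":[0,0,20],"gripper":1},
  ],
)

```text
clock: 7.62
position: [0.423, -0.1462, 0.0711]
eef_rot: [0.0, 0.984, 0.177, 0.0]
ft_force: [-2.5, 5.5, 14.6]
finger_gap: 0.0131
gripper_force: 70.3
```

Run:
```python
from h import *
o=ctrl.get_obs(); print(o["position"],o["eef_rot"],o["ft_force"],o["wrist_torque"])
```

```text
[ 0.42299222 -0.1461799   0.07114437] [4.55795231e-05 9.84151839e-01 1.77327820e-01 1.14792110e-05] [-2.45913435  5.49843827 14.55864698] [0.95783392 0.57450608 0.10861082]
```

move_arm(
  targets=[
    {"delta_pos":[0,0,0.05],"rot":[0,0,9],"gripper":1},
    {"delta_pos":[0,0,0.05],"rot":[0,0,18],"gripper":1},
    {"delta_pos":[0,0,0.05],"rot":[0,0,27],"gripper":1},
    {"delta_pos":[0,0,0.05],"rot":[0,0,36],"gripper":1},
    {"delta_pos":[0,0,0.05],"rot":[0,0,40],"gripper":1},
    {"delta_pos":[0,0,0.05],"rot":[0,0,40],"gripper":1},
  ],
)

```text
clock: 8.38
position: [0.422, -0.1451, 0.0712]
eef_rot: [-0.001, 0.864, 0.503, -0.0]
ft_force: [-2.4, 8.0, 14.5]
finger_gap: 0.0133
gripper_force: 70.2
```

Run:
```python
from h import *
o=ctrl.get_obs(); print(o["position"],o["eef_rot"],o["ft_force"],o["wrist_torque"])
```

```text
[ 0.42201413 -0.14506752  0.07118132] [-1.37044768e-03  8.64301430e-01  5.02972192e-01 -3.67526440e-04] [-2.44122041  7.95686662 14.51980042] [1.37452342 0.72446876 0.00328653]
```

move_arm(
  targets=[
    {"delta_pos":[-0.05,0.1,0.05],"rot":[0,0,0],"gripper":1},
    {"delta_pos":[-0.05,0.1,0.05],"rot":[0,0,9],"gripper":1},
    {"delta_pos":[-0.05,0.1,0.05],"rot":[0,0,18],"gripper":1},
    {"delta_pos":[-0.05,0.1,0.05],"rot":[0,0,18],"gripper":1},
  ],
)

```text
clock: 8.88
position: [0.422, -0.145, 0.0717]
eef_rot: [-0.0, 0.775, 0.632, -0.0]
ft_force: [-2.8, 4.9, 11.2]
finger_gap: 0.0133
gripper_force: 69.9
```

Run:
```python
from h import *
o=ctrl.get_obs(); print(o["position"],o["eef_rot"],o["ft_force"],o["wrist_torque"])
```

```text
[ 0.42200663 -0.14500578  0.0717208 ] [-4.45257067e-04  7.74609490e-01  6.32439614e-01 -2.72398273e-04] [-2.76126069  4.92659474 11.24435252] [0.89288676 0.52366755 0.03260644]
```

move_arm(
  targets=[
    {"delta_pos":[-0.03,0.06,0],"rot":[0,0,7],"gripper":1},
    {"delta_pos":[-0.03,0.06,0],"rot":[0,0,12.5],"gripper":1},
    {"delta_pos":[-0.03,0.06,0.05],"rot":[0,0,12.5],"gripper":1},
    {"delta_pos":[-0.03,0.06,0.2],"rot":[0,0,12.5],"gripper":1},
    {"delta_pos":[-0.03,0.06,0.2],"rot":[0,0,12.5],"gripper":1},
  ],
)

```text
clock: 9.5
position: [0.4216, -0.1448, 0.0734]
eef_rot: [-0.0, 0.702, 0.712, -0.001]
ft_force: [-4.1, 1.6, 7.1]
finger_gap: 0.0131
gripper_force: 69.0
```

Run:
```python
from h import *
o=ctrl.get_obs(); print(o["position"],o["eef_rot"],o["ft_force"],o["wrist_torque"])
```

```text
[ 0.42155442 -0.1448162   0.07337961] [-4.33318527e-04  7.01708227e-01  7.12464061e-01 -5.82260616e-04] [-4.05178133  1.60792695  7.11053524] [ 0.41913558  0.51019193 -0.06002495]
```

move_arm(
  targets=[
    {"delta_pos":[-0.05,0,0.2],"rot":[0,0,0],"gripper":1},
    {"delta_pos":[-0.05,0,0.4],"rot":[0,0,0],"gripper":1},
    {"delta_pos":[-0.05,0,0.5],"rot":[0,0,0],"gripper":1},
  ],
)

```text
clock: 9.88
position: [0.4215, -0.1449, 0.0785]
eef_rot: [-0.0, 0.702, 0.712, -0.0]
ft_force: [-1.3, 2.3, 5.9]
finger_gap: 0.0131
gripper_force: 69.1
```

move_arm(
  targets=[
    {"delta_pos":[0,0,0.2],"rot":[0,0,0],"gripper":1},
    {"delta_pos":[0,0,0.5],"rot":[0,0,0],"gripper":1},
    {"delta_pos":[0,0,0.8],"rot":[0,0,0],"gripper":1},
  ],
)

```text
clock: 10.25
position: [0.4217, -0.1451, 0.0861]
eef_rot: [0.0, 0.702, 0.712, -0.0]
ft_force: [-0.3, -0.5, -1.0]
finger_gap: 0.0133
gripper_force: 68.1
```

move_arm(
  targets=[
    {"delta_pos":[0,0,2],"rot":[0,0,0],"gripper":1},
    {"delta_pos":[0,0,5],"rot":[0,0,0],"gripper":1},
    {"delta_pos":[0,0,9],"rot":[0,0,0],"gripper":1},
    {"delta_pos":[0,0,10],"rot":[0,0,0],"gripper":1},
    {"delta_pos":[0,4,10],"rot":[0,0,0],"gripper":1},
    {"delta_pos":[0,9,10],"rot":[0,0,0],"gripper":1},
    {"delta_pos":[0,14,10],"rot":[0,0,0],"gripper":1},
    {"delta_pos":[0,19,10],"rot":[0,0,0],"gripper":1},
    {"delta_pos":[0,24,10],"rot":[0,0,0],"gripper":1},
    {"delta_pos":[0,29,10],"rot":[0,0,0],"gripper":1},
    {"delta_pos":[0,33,10],"rot":[0,0,0],"gripper":1},
    {"delta_pos":[0,33,10],"rot":[0,0,0],"gripper":1},
  ],
)

```text
clock: 11.75
position: [0.4208, 0.1874, 0.185]
eef_rot: [-0.001, 0.7, 0.714, -0.001]
ft_force: [-0.2, 0.1, -1.3]
finger_gap: 0.0132
gripper_force: 68.2
```

Run:
```python
from h import *
o=ctrl.get_obs(); print(o["position"],o["eef_rot"],o["ft_force"],o["clock"])
im=ctrl.read_camera("scene"); cv2.imwrite("pics/s4.png",cv2.resize(im[160:310,120:360,::-1],None,fx=3,fy=3,interpolation=cv2.INTER_CUBIC))
```

```text
[0.42084769 0.18737502 0.18497608] [-6.41024727e-04  7.00461743e-01  7.13689379e-01 -6.36772995e-04] [-0.17539353  0.06334855 -1.33422026] 11.75
```

View pics/s4.png

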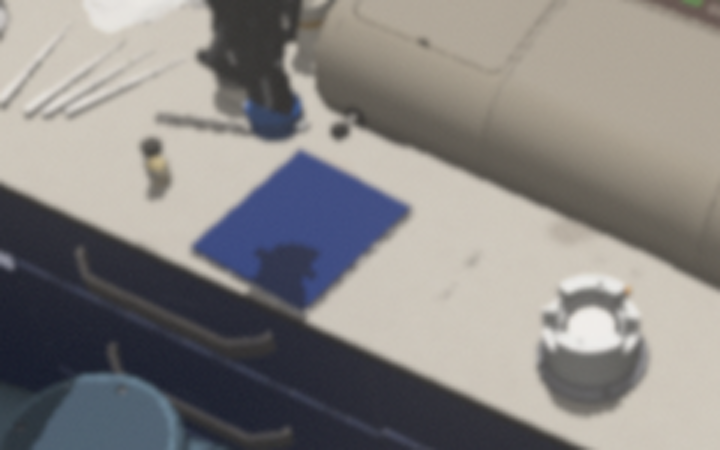

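The cover is in the gripper at (275,115) in the crop, and the holder is open at (590,330). Now I'll lower it.

move_arm(
  targets=[
    {"delta_pos":[0,-0.3,-4],"rot":[0,0,0],"gripper":1},
    {"delta_pos":[0,-0.3,-8],"rot":[0,0,0],"gripper":1},
    {"delta_pos":[0,-0.3,-11],"rot":[0,0,0],"gripper":1},
    {"delta_pos":[0,-0.3,-12.5],"rot":[0,0,0],"gripper":1},
    {"delta_pos":[0,-0.3,-13.3],"rot":[0,0,0],"gripper":1},
    {"delta_pos":[0,-0.3,-13.5],"rot":[0,0,0],"gripper":1},
    {"delta_pos":[0,-0.3,-13.5],"rot":[0,0,0],"gripper":1},
  ],
)

```text
clock: 12.68
position: [0.4222, 0.1821, 0.0517]
eef_rot: [0.0, 0.702, 0.712, 0.0]
ft_force: [0.8, -0.3, -1.2]
finger_gap: 0.0129
gripper_force: 68.4
```

move_arm(
  targets=[
    {"delta_pos":[0,0,-0.1],"rot":[0,0,0],"gripper":1},
    {"delta_pos":[0,0,-0.2],"rot":[0,0,0],"gripper":1},
    {"delta_pos":[0,0,-0.3],"rot":[0,0,0],"gripper":1},
    {"delta_pos":[0,0,-0.3],"rot":[0,0,0],"gripper":1},
  ],
  grip_force=30,
)

```text
clock: 13.18
position: [0.4217, 0.1823, 0.0483]
eef_rot: [-0.0, 0.702, 0.712, -0.0]
ft_force: [0.5, -0.1, -1.6]
finger_gap: 0.0129
gripper_force: 68.4
```

move_arm(
  targets=[
    {"delta_pos":[0,0,-0.1],"rot":[0,0,0],"gripper":1},
    {"delta_pos":[0,0,-0.2],"rot":[0,0,0],"gripper":1},
    {"delta_pos":[0,0,-0.2],"rot":[0,0,0],"gripper":1},
  ],
)

```text
clock: 13.55
position: [0.4217, 0.1823, 0.0462]
eef_rot: [-0.0, 0.702, 0.712, -0.0]
ft_force: [0.7, -0.8, -1.0]
finger_gap: 0.013
gripper_force: 68.4
```

move_arm(
  targets=[
    {"delta_pos":[0,0,-0.1],"rot":[0,0,0],"gripper":1},
    {"delta_pos":[0,0,-0.1],"rot":[0,0,0],"gripper":1},
  ],
)

```text
clock: 13.8
position: [0.4217, 0.1823, 0.0452]
eef_rot: [-0.0, 0.702, 0.712, -0.0]
ft_force: [0.5, 0.1, -2.3]
finger_gap: 0.0131
gripper_force: 68.4
```

move_arm(
  targets=[
    {"delta_pos":[0,0,-0.05],"rot":[0,0,0],"gripper":1},
    {"delta_pos":[0,0,-0.1],"rot":[0,0,0],"gripper":1},
    {"delta_pos":[0,0,-0.1],"rot":[0,0,0],"gripper":1},
  ],
)

```text
clock: 14.18
position: [0.4218, 0.1823, 0.0447]
eef_rot: [0.0, 0.702, 0.712, 0.0]
ft_force: [-2.5, 0.4, 4.2]
finger_gap: 0.0132
gripper_force: 69.4
```

move_arm(
  targets=[
    {"delta_pos":[0,0,0],"rot":[0,0,0],"gripper":1.6},
    {"delta_pos":[0,0,0],"rot":[0,0,0],"gripper":2.2},
    {"delta_pos":[0,0,0],"rot":[0,0,0],"gripper":3},
    {"delta_pos":[0,0,0],"rot":[0,0,0],"gripper":3.5},
    {"delta_pos":[0,0,0.5],"rot":[0,0,0],"gripper":4},
    {"delta_pos":[0,0,2],"rot":[0,0,0],"gripper":4},
    {"delta_pos":[0,0,5],"rot":[0,0,0],"gripper":4},
    {"delta_pos":[0,0,10],"rot":[0,0,0],"gripper":4},
    {"delta_pos":[0,0,15],"rot":[0,0,0],"gripper":4},
    {"delta_pos":[0,-8,18],"rot":[0,0,0],"gripper":4},
    {"delta_pos":[0,-8,18],"rot":[0,0,0],"gripper":4},
  ],
)

```text
clock: 15.55
position: [0.4224, 0.1007, 0.2266]
eef_rot: [0.002, 0.702, 0.712, 0.001]
ft_force: [0.6, -0.2, -0.9]
finger_gap: 0.0397
gripper_force: 0.0
```

Run:
```python
from h import *
o=ctrl.get_obs(); print(o["position"],o["ft_force"],o["clock"])
im=ctrl.read_camera("scene"); cv2.imwrite("pics/s5.png",cv2.resize(im[160:330,120:440,::-1],None,fx=2.4,fy=2.4,interpolation=cv2.INTER_CUBIC))
```

```text
[0.42244455 0.10074246 0.22657571] [ 0.58871966 -0.21519538 -0.89648036] 15.55
```

View pics/s5.png

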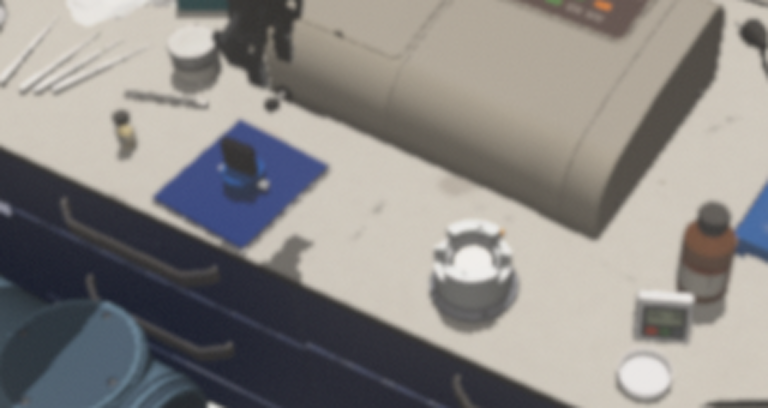

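The cover stands upright with its grip up, near the middle of the tray at (242,168). The bystanders haven't moved and the gripper is clear.

```bash
python3 -c "
from cell import ctrl
print(ctrl.finish_job())"
```

```text
the job is handed in; nothing more can be done
None
```

The holder is open and the blue cover stands grip up on the dark blue tray; the force peaked at about 21 N at the stop, the other things look undisturbed, and the job was handed in at about 15.6 s (no verdict returned).

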